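# Balance the centrifuge load

## Task

The full six-place centrifuge rotor is loaded out of balance: no tube has its like straight across from it. Rearrange the tubes so that the two screw-capped, the two bunged and the two open ones each face their twin across the rotor, parking a tube in the wooden stand where you need a free place; all six must end up in the rotor. Keep the tubes upright, lower each until it stands fully home in its cup rather than letting it drop, and leave the grey jar and the dropper bottle where they are.

Things in the scene. Friction and masses are not known exactly. Their poses are not given: they have to be found in the camera images.
- capped_1: plastic centrifuge tube with a pointed foot and a wide ribbed white screw cap, the longest of the three kinds: 118 mm long in all, cap 23 mm across over the top 14 mm. The tube's own origin is at the middle of its bottom end, z up its axis; 18 mm body, turned (round) all the way, so its yaw does not matter. About 45 g. One of two alike.
- capped_2: plastic centrifuge tube with a pointed foot and a wide ribbed white screw cap, the longest of the three kinds: 118 mm long in all, cap 23 mm across over the top 14 mm. The tube's own origin is at the middle of its bottom end, z up its axis; 18 mm body, turned (round) all the way, so its yaw does not matter. About 45 g. One of two alike.
- stopper_tube_1: glass centrifuge tube with a round foot, closed by a dark rubber bung with a small pull knob: 108 mm long in all; bung 21 mm across at most, 99 mm above the foot; knob 11 mm across, the top 8 mm. The tube's own origin is at the middle of its bottom end, z up its axis; 18 mm body, turned (round) all the way, so its yaw does not matter. About 40 g. One of two alike.
- stopper_tube_2: glass centrifuge tube with a round foot, closed by a dark rubber bung with a small pull knob: 108 mm long in all; bung 21 mm across at most, 99 mm above the foot; knob 11 mm across, the top 8 mm. The tube's own origin is at the middle of its bottom end, z up its axis; 18 mm body, turned (round) all the way, so its yaw does not matter. About 40 g. One of two alike.
- open_1: bare steel centrifuge tube with a round foot, open at the top with a beaded rim 20 mm across, the shortest kind: 96 mm long. The tube's own origin is at the middle of its bottom end, z up its axis; 18 mm body, turned (round) all the way, so its yaw does not matter. About 50 g. One of two alike.
- open_2: bare steel centrifuge tube with a round foot, open at the top with a beaded rim 20 mm across, the shortest kind: 96 mm long. The tube's own origin is at the middle of its bottom end, z up its axis; 18 mm body, turned (round) all the way, so its yaw does not matter. About 50 g. One of two alike.
- rotor: aluminium rotor, fixed, in the low round white centrifuge (lid open). Origin on its axis, 24 mm above the bench, z up. Six upright cups on a circle of 56 mm radius, every 60 degrees from its own +x. Each cup: bore 21 mm, flaring to 33 mm over its top 14 mm; floor 3 mm, rim 58 mm above the origin; tubes stand on the floors. Hub and drum are no higher.
- tube_stand: wooden block 120 x 52 x 52 mm (x, y, z), fixed to the bench; origin in the middle of its underside, z up. Two empty upright holes 58 mm apart on its long (x) axis, at x = -29 and +29 mm: bore 22 mm, countersunk to 32 mm at the mouth, 42 mm deep (floor 10 mm above the origin). A lab jack and a tall rod stand, fixed, are to its right (-y).
- grey_jar: small open glass jar with grey contents, 47 mm across, 46 mm high, a bystander; origin in the middle of its underside.
- dropper_bottle: small brown dropper bottle with a red rubber top, 33 mm across, 76 mm high, a bystander; origin in the middle of its underside.
Not all that is in view belongs to the job. Leave any blue look-alike of the stopper_tube_2 alone. What is shaped like the open_1 but purple is not meant.

How it is judged:
By the outcome, as a careful person would: the job done as asked, in the order asked, and still so for the second after the job is handed in, with the robot touching nothing.
It also fails if it takes over 106 s, if anything falls off the work surface, if the arm or the gripper's body presses on something with over 40 N, if the wrist force passes 120 N, or if a joint passes its speed limit or range.

## Robot

A 6-joint arm with a two-finger parallel gripper is mounted at the origin on a cart in front of the work surface, level with it; the furniture and walls round the work are solid. World frame = base frame: x ahead of the robot, y to its left, z up, the work surface at z = 0. Lengths are in m, angles in rad, forces in N, time in s.
With the tool pointing down it reaches from about 0.275 to 0.875 m from the base axis. Payload 12.5 kg.
Tool frame: the origin (TCP) lies midway between the tips of the shut fingers; the grasp point (between the pads) lies robot.grip_point_offset behind it (robot.grip_point_offset is the distance from the TCP to the grasp point, in m); x points along the fingers, z is the direction in which the jaws open and shut, and the axes are right-handed (so a half turn about x gives the same grasp; the last joint's range is limited). The gripper opens to 85 mm and grips with 20 to 120 N. Pads are 22 mm wide; open, the fingers measure 114 mm over their backs; the gripper's body (76 mm by 85 mm) begins 54 mm behind the grasp point. The pads swing forward as they close: fully open they stand 13 mm farther back than shut.
Start: joints at [1.123, 0.351, 1.652, -0, 1.139, -0.085], TCP at [0.195, 0.514, 0.231] pointing down, gripper open.
Joint ranges: [-2.75, 2.75], [-0.79, 2.1], [0.01, 2.65], [-1.57, 4.71], [0.07, 3.14], [-2.87, 2.87]. Speed limits (rad/s): [2.22, 2.22, 2.79, 3.14, 3.14, 3.14].

## Interface

Orientations are given as a rotation vector (axis times angle).
In Python, from plant import robot, cams, job gives the robot as it stands. The module is installed in compiled form; this text tells all that it offers.
- The arm moves only by the tool apply_moves, never from a script. Its argument "targets" is one flat list of numbers, 7 for each row, row after row: the shift along the tool's x, y, z in m, then the turn, a rotation vector about the tool's x, y, z in rad, then the finger opening in m, from 0 to 0.0854. A call has 1 to 8 rows; each row is the pose to reach, as a shift and turn from the pose commanded when the call began, along the tool's axes at that moment; what a row does not reach only later rows make up. A row lasts 1/10 s, in which the tool goes at most 50 mm and 8.59 degrees, less where a joint would pass 70% of its speed; a pose out of reach is approached as far as the arm can. A call with a gripper value outside its range is refused whole. The fingers move at their own pace and stop on an object; "force" is the grip in N (left out, the last holds). Time passes only in rows, so rows that repeat a pose let the fingers close. It gives the time, the measured TCP pose, the force and the opening at its end, in the units of the state.
- robot.get_state(): the state, without advancing time (a new reading comes with each control period).
- cams.camera(name): name is "scene" or "top" or "wrist"; returns a dict with "frame" (420x560x3 uint8, red, green, blue), "intrinsics" (3x3 intrinsics, pixels), "pose" (4x4, takes a point from camera to world coordinates). Camera axes: x right, y up, looking along -z (the intrinsics and any distortion apply to the point x, -y, -z); pixel columns grow to the right and rows downward; lengths in m; the calibration is good to about 2 mm. The wrist camera is an equidistant fisheye: a pixel r from the principal point sees the ray r / f radians off the axis. A picture is of the moment at which its call begins. There is no depth.
- job.job_done(): hands the job in, once; it reports no verdict.
The state is a dict: "clock": time; "joints": joint angles; "qvel": joint speeds; "tau": joint torques, N m; "ee_pos": TCP position; "tcp_rot": TCP orientation; "contact_force": force on the tool from outside, world axes, zero at the start; "moment": the same for the moment, N m; "finger_gap": opening from 0.0 (shut) to 1.0 (fully open).
Only numpy, scipy, OpenCV 4.12 (cv2) and the standard library are available. Lean on these libraries where they do the work, as an engineer would, in place of code of your own. Each camera call takes 0.05 s, during which the arm holds its last target.

## Working session

There is one attempt and no reset: what is moved stays moved. The work goes in short steps, Python scripts to look and compute and a tool call to move; the robot and the scene stay as the last step left them, time stands still between calls to the robot, and variables do not carry over. Pictures are saved under pics/ and viewed, and the job is handed in when it is done.

Besides the shell and the picture viewer there is one more tool, called after "Request:" by a JSON object that holds its "fn" and its "kwargs", one argument or row to a line. apply_moves: Moves the arm, as the interface text tells. Its arguments: {"type":"object","properties":{"targets":{"type":"array"},"force":{"type":"number"}},"required":["targets"]}

```bash
mkdir -p pics
python3 - <<'E'
from plant import robot,cams,job
import cv2,numpy as np
print(robot.get_state(), robot.grip_point_offset)
for n in ["scene","top","wrist"]:
    c=cams.camera(n); cv2.imwrite(f"pics/a_{n}.png",c["frame"][:,:,::-1]); print(n,c["intrinsics"].round(1).tolist(),c["pose"].round(4).tolist(),[k for k in c])
E
```

```text
{'clock': 0.0, 'joints': array([ 1.12341829e+00,  3.51224585e-01,  1.65243755e+00, -1.30609603e-06,
        1.13908510e+00, -8.45997681e-02]), 'qvel': array([-0.00097688,  0.00205454, -0.00119369, -0.00107568, -0.00121976,
       -0.00026221]), 'tau': array([-9.30547976e-04, -5.06090605e+01, -2.91403109e+01, -5.93827485e-05,
        4.40495161e-03, -7.65818129e-06]), 'ee_pos': array([0.19501187, 0.51391069, 0.23075968]), 'tcp_rot': array([-0.93855763,  1.360292  ,  0.93760934]), 'contact_force': array([-0.17539936,  1.14933638, -0.3789716 ]), 'moment': array([-0.05165786,  0.01516211, -0.02224585]), 'finger_gap': 0.9937930230281564} 0.0187
scene [[537.1, 0.0, 281.6], [0.0, 537.1, 201.8], [0.0, 0.0, 1.0]] [[-0.7045, 0.5471, -0.4521, -0.0949], [-0.7097, -0.5416, 0.4505, 0.9125], [0.0016, 0.6383, 0.7698, 1.1396], [0.0, 0.0, 0.0, 1.0]] ['frame', 'intrinsics', 'pose']
top [[393.1, 0.0, 276.5], [0.0, 393.1, 208.0], [0.0, 0.0, 1.0]] [[0.1573, 0.9647, -0.2114, 0.3225], [-0.9876, 0.1539, -0.0325, 0.2502], [0.0012, 0.2139, 0.9769, 0.9874], [0.0, 0.0, 0.0, 1.0]] ['frame', 'intrinsics', 'pose']
wrist [[325.2, 0.0, 276.5], [0.0, 325.2, 209.9], [0.0, 0.0, 1.0]] [[0.3548, -0.902, -0.2462, 0.1327], [0.9349, 0.342, 0.0945, 0.5384], [-0.0011, -0.2637, 0.9646, 0.3734], [0.0, 0.0, 0.0, 1.0]] ['frame', 'intrinsics', 'pose']
```

View pics/a_scene.png

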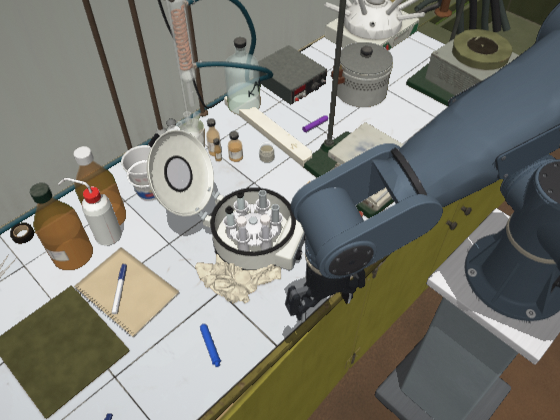

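View pics/a_top.png

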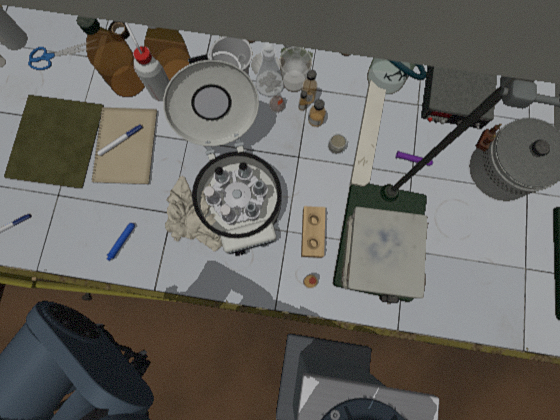

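View pics/a_wrist.png

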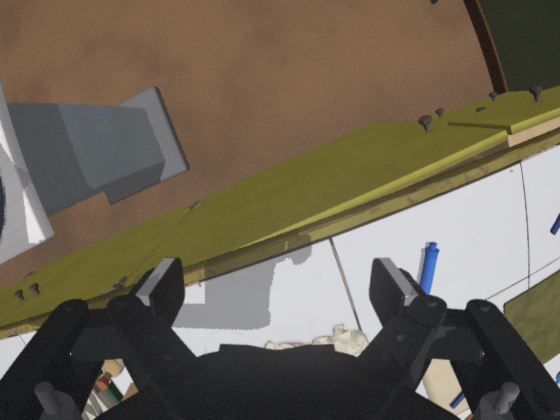

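Run:
```python
import cv2
a=cv2.imread("pics/a_top.png");b=cv2.imread("pics/a_scene.png")
cv2.imwrite("pics/b1.png",cv2.resize(a[130:300,180:360],None,fx=4,fy=4,interpolation=cv2.INTER_CUBIC)[:600])
cv2.imwrite("pics/b2.png",cv2.resize(b[170:275,195:315],None,fx=5.5,fy=5.5,interpolation=cv2.INTER_CUBIC))
```

```text
(no output)
```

View pics/b1.png

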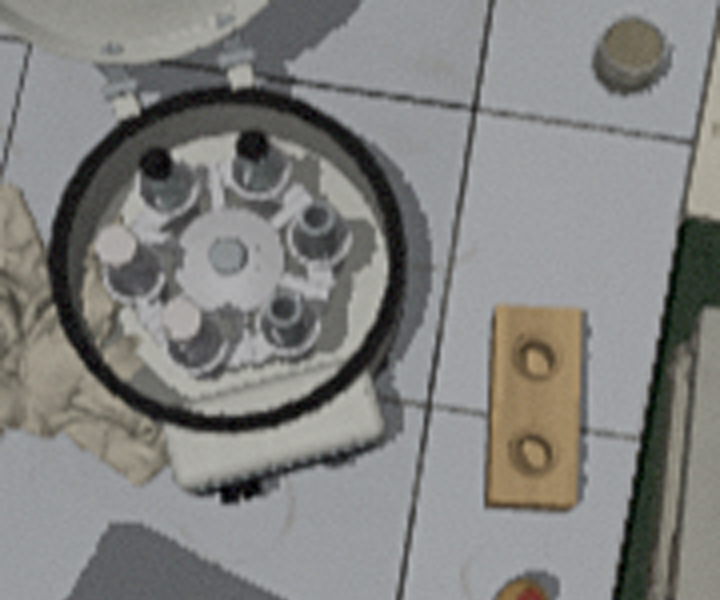

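View pics/b2.png

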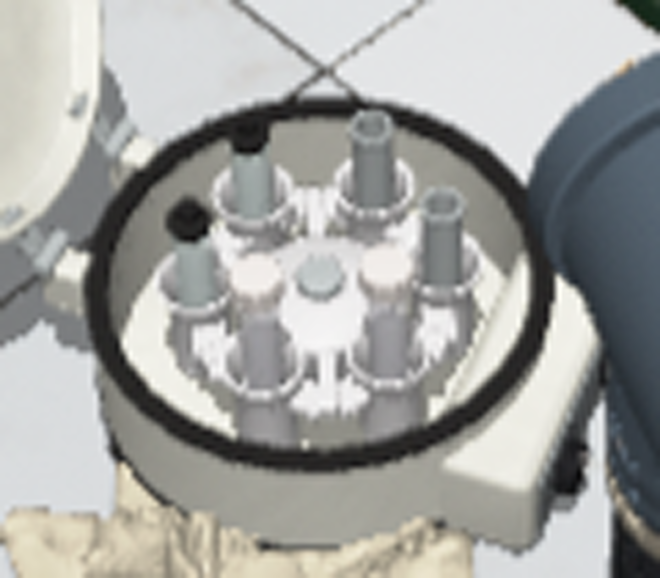

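```bash
cat > h.py <<'E'
import numpy as np,cv2
from scipy.spatial.transform import Rotation as R
def rays(name,K,P,uv):
    uv=np.atleast_2d(np.array(uv,float)); K=np.array(K);P=np.array(P)
    d=(uv-K[:2,2])/[K[0,0],K[1,1]]
    if name=="wrist":
        r=np.linalg.norm(d,axis=1,keepdims=True); s=np.where(r>1e-9,np.sin(r)/np.maximum(r,1e-9),1)
        v=np.c_[d*s,np.cos(r)]
    else: v=np.c_[d,np.ones(len(d))]
    v=v*[1,-1,-1]; v/=np.linalg.norm(v,axis=1,keepdims=True)
    return P[:3,3],v@P[:3,:3].T
def plane(o,v,z): return o+v*((z-o[2])/v[:,2:])
def tri(obs):
    A=np.zeros((3,3));b=np.zeros(3)
    for o,d in obs:
        M=np.eye(3)-np.outer(d,d);A+=M;b+=M@o
    p=np.linalg.solve(A,b)
    return p,[np.linalg.norm((np.eye(3)-np.outer(d,d))@(p-o)) for o,d in obs]
def proj(name,K,P,p):
    q=(np.linalg.inv(P)@np.append(p,1))[:3]*[1,-1,-1];K=np.array(K)
    if name=="wrist":
        rr=np.hypot(q[0],q[1]);th=np.arctan2(rr,q[2]);d=q[:2]/max(rr,1e-9)*th
    else: d=q[:2]/q[2]
    return d*K[0,0]+K[:2,2]
E
python3 - <<'E'
from plant import cams,robot
from h import *
T=cams.camera("top");S=cams.camera("scene")
def r(c,n,uv): return [rays(n,c["intrinsics"],c["pose"],[u]) for u in uv]
tp=np.array([[155,160],[250,145],[316,213],[283,303],[183,318],[115,243],[228,255]])/4+[180,130]
sp=np.array([[188,215],[250,133],[371,127],[443,205],[387,262],[256,275],[320,275]])/5.5+[195,170]
for a,b in zip(r(T,"top",tp),r(S,"scene",sp)):
    p,e=tri([(a[0],a[1][0]),(b[0],b[1][0])]);print(p.round(3),np.round(e,4))
for nm,uv,z in [("holeU",(540,358),.052),("holeL",(530,453),.052),("dropper",(528,595),.07),("jar",(632,42),.046)]:
    o,v=rays("top",T["intrinsics"],T["pose"],[np.array(uv)/4+[180,130]]);print(nm,plane(o,v,z).round(3))
# lid: top view edge pts vs scene edge pts
tl=[(212,62),(166,100),(256,103),(211,103)];sl=[(163,131),(157,195),(213,175),(180,173)]
for a,b,n in zip(tl,sl,["far","left","right","ctr"]):
    o1,v1=rays("top",T["intrinsics"],T["pose"],[a]);o2,v2=rays("scene",S["intrinsics"],S["pose"],[b]);p,e=tri([(o1,v1[0]),(o2,v2[0])]);print(n,p.round(3),np.round(e,3))
s=robot.get_state();print(R.from_rotvec(s['tcp_rot']).as_matrix().round(3))
E
```

```text
[0.577 0.424 0.122] [0.0006 0.0006]
[0.594 0.372 0.12 ] [0.0009 0.0009]
[0.562 0.328 0.116] [0.001 0.001]
[0.506 0.337 0.116] [0.0015 0.0015]
[0.485 0.388 0.139] [0.0001 0.0001]
[0.52  0.433 0.139] [0.0008 0.0008]
[0.54  0.38  0.072] [0.0001 0.0001]
holeU [[0.511 0.185 0.052]]
holeL [[0.453 0.183 0.052]]
dropper [[0.369 0.174 0.07 ]]
jar [[0.725 0.154 0.046]]
far [0.758 0.452 0.275] [0.003 0.003]
left [0.688 0.55  0.193] [0.008 0.008]
right [0.748 0.363 0.086] [0.025 0.025]
ctr [0.712 0.46  0.175] [0.001 0.001]
[[-0.    -0.935  0.355]
 [-0.     0.355  0.935]
 [-1.     0.    -0.001]]
```

The sequence round the rotor is bung, bung, open, open, cap, cap. In the top view, their pixels are bungs (219,170) and (242,166), opens (259,183) and (251,206), and caps (226,210) and (209,191). 

These could be mistaken for the tubes:
- the blue marker at (121,240)
- the purple item at (413,158)
- the brown dropper bottles at (310,80–115)

None of them is in the rotor.

Plan, four moves:
1. Open at pos3 → stand
2. Bung at pos1 → pos3
3. Cap at pos5 → pos1
4. Open in the stand → pos5

Next I move over the rotor for close looks.

Request:
{"fn": "apply_moves", "kwargs": {
  "targets": [-0.03, -0.37, -0.003, 0.297, 0, 0, 0.04, -0.03, -0.37, -0.003, 0.297, 0, 0, 0.04, -0.03, -0.37, -0.003, 0.297, 0, 0, 0.04, -0.03, -0.37, -0.003, 0.297, 0, 0, 0.04, -0.03, -0.37, -0.003, 0.297, 0, 0, 0.04, -0.03, -0.37, -0.003, 0.297, 0, 0, 0.04, -0.03, -0.37, -0.003, 0.297, 0, 0, 0.04, -0.03, -0.37, -0.003, 0.297, 0, 0, 0.04],
  "force": 40
}}

```text
clock: 1.05
ee_pos: [0.5434, 0.3779, 0.2611]
tcp_rot: [-0.709, 1.452, 0.708]
contact_force: [0.2, 1.3, -0.1]
finger_gap: 0.471
```

Request:
{"fn": "apply_moves", "kwargs": {
  "targets": [0, 0, 0, 0, 0, 0, 0.04, 0, 0, 0, 0, 0, 0, 0.04, 0, 0, 0, 0, 0, 0, 0.04]
}}

```text
clock: 1.35
ee_pos: [0.539, 0.3806, 0.2612]
tcp_rot: [-0.712, 1.452, 0.712]
contact_force: [0.2, 0.1, 0.3]
finger_gap: 0.467
```

```bash
cat > snap.py <<'E'
import sys,pickle,cv2
from plant import robot,cams
from h import *
def snap(tag,names=("wrist",)):
    out={}
    for n in names:
        c=cams.camera(n); out[n]=c; cv2.imwrite(f"pics/{tag}_{n}.png",c["frame"][:,:,::-1])
    s=robot.get_state(); out["s"]=s; pickle.dump(out,open(f"{tag}.pkl","wb"))
    m=R.from_rotvec(s["tcp_rot"]).as_matrix()
    print("t",round(s["clock"],2),"tcp",s["ee_pos"].round(4),"phi",round(float(np.degrees(np.arctan2(m[1,2],m[0,2]))),2),"x",m[:,0].round(3),"F",s["contact_force"].round(1),"gap",round(s["finger_gap"]*85.4,1),"j",s["joints"].round(2))
    return out
if __name__=="__main__": snap(sys.argv[1],sys.argv[2:] or ("wrist",))
E
python3 snap.py w1
```

```text
t 1.4 tcp [0.539  0.3807 0.2613] phi 52.27 x [-0. -0. -1.] F [0.2 0.6 0.2] gap 40.1 j [ 0.54  0.53  1.3   0.    1.31 -0.37]
```

View pics/w1_wrist.png

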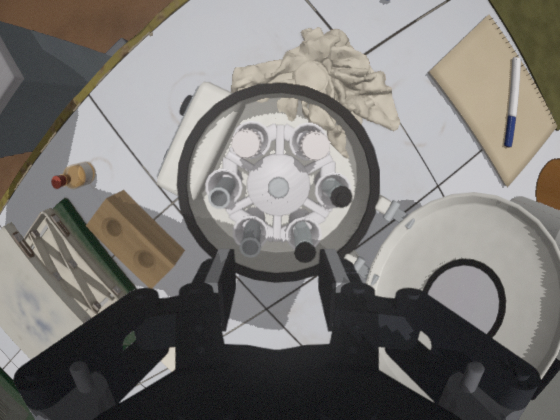

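Request:
{"fn": "apply_moves", "kwargs": {
  "targets": [-0.02, -0.037, -0.097, 0, 0, 0, 0.04, -0.02, -0.037, -0.097, 0, 0, 0, 0.04, -0.02, -0.037, -0.097, 0, 0, 0, 0.04, -0.02, -0.037, -0.097, 0, 0, 0, 0.04, -0.02, -0.037, -0.097, 0, 0, 0, 0.04]
}}

```text
clock: 1.9
ee_pos: [0.5096, 0.2818, 0.2813]
tcp_rot: [-0.711, 1.451, 0.712]
contact_force: [-0.4, 1.3, -0.2]
finger_gap: 0.467
```

```bash
python3 snap.py w2
python3 - <<'E'
import cv2
a=cv2.imread("pics/w1_wrist.png");b=cv2.imread("pics/w2_wrist.png")
cv2.imwrite("pics/c1.png",cv2.resize(a[110:275,185:375],None,fx=3.6,fy=3.6,interpolation=cv2.INTER_CUBIC))
E
```

```text
t 1.95 tcp [0.5097 0.2819 0.2811] phi 52.26 x [-0.  0. -1.] F [ 0.7  0.  -0.3] gap 40.3 j [ 0.43  0.37  1.5   0.    1.27 -0.49]
```

View pics/w2_wrist.png

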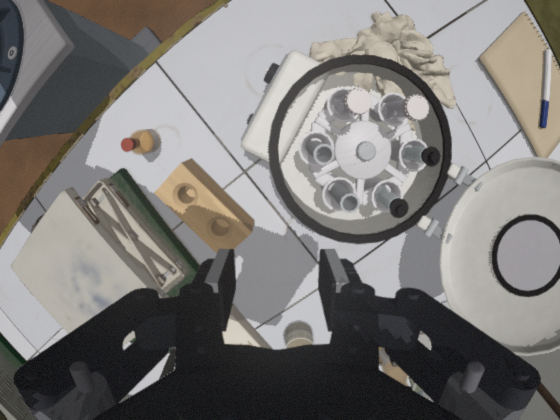

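View pics/c1.png

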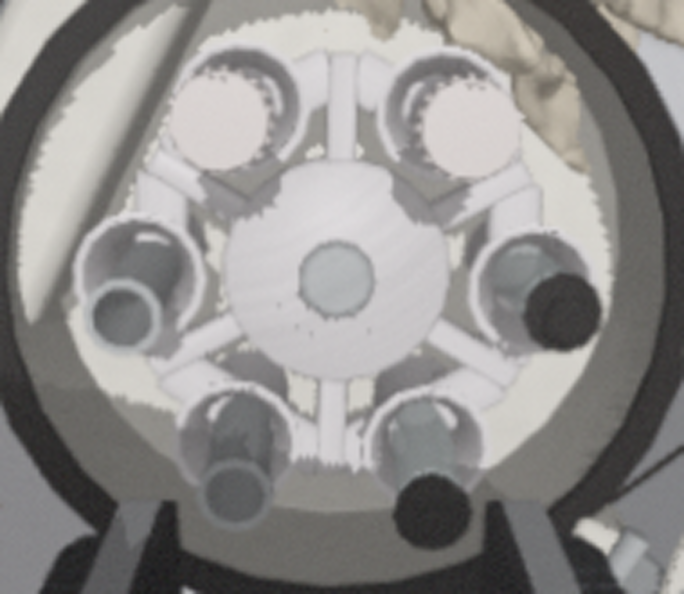

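Run:
```python
import cv2
b=cv2.imread("pics/w2_wrist.png")
cv2.imwrite("pics/c2.png",cv2.resize(b[75:225,285:455],None,fx=4,fy=4,interpolation=cv2.INTER_CUBIC))
a=cv2.imread("pics/w1_wrist.png")
x=cv2.resize(b[145:265,145:265],None,fx=3.3,fy=3.3,interpolation=cv2.INTER_CUBIC)
y=cv2.resize(a[180:300,70:190],None,fx=3.3,fy=3.3,interpolation=cv2.INTER_CUBIC)
cv2.imwrite("pics/c3.png",cv2.hconcat([x,y]))
```

```text
(no output)
```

View pics/c2.png

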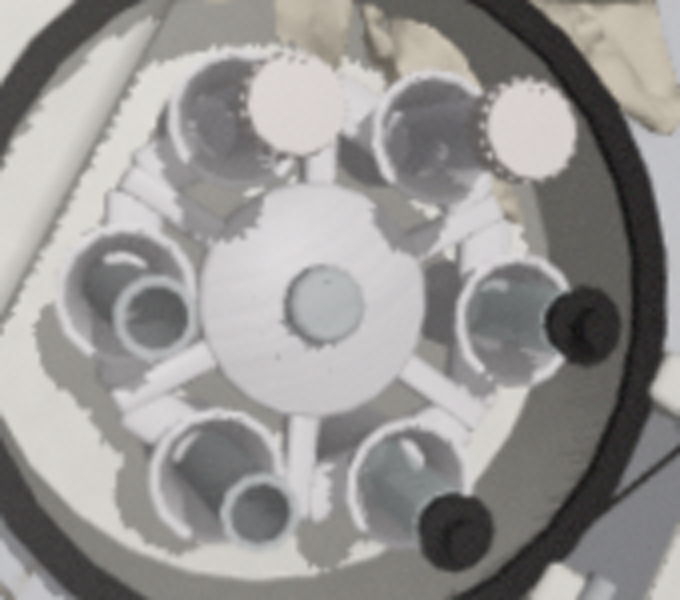

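View pics/c3.png

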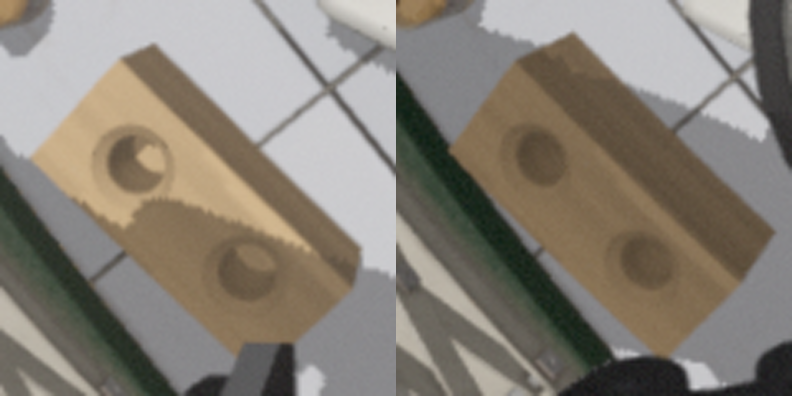

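Run:
```python
from h import *
import pickle
A=pickle.load(open("w1.pkl","rb"))["wrist"];B=pickle.load(open("w2.pkl","rb"))["wrist"]
def T(a,b):
    o1,v1=rays("wrist",A["intrinsics"],A["pose"],[a]);o2,v2=rays("wrist",B["intrinsics"],B["pose"],[b])
    return tri([(o1,v1[0]),(o2,v2[0])])
f=lambda p,s,o:np.array(p)/s+np.array(o)
w1={"p0":(563,312),"p1":(432,510),"p2":(238,494),"p3":(124,313),"p4":(218,121),"p5":(472,125),"hub":(336,278),"r1":(428,443),"r3":(138,272),"r5":(448,107)}
w2={"p0":(583,325),"p1":(456,531),"p2":(258,508),"p3":(155,313),"p4":(296,104),"p5":(530,130),"hub":(325,304),"r1":(408,480),"r3":(127,293),"r5":(436,135)}
P={}
for k in w1:
    P[k],e=T(f(w1[k],3.6,(185,110)),f(w2[k],4,(285,75)));print(k,P[k].round(4),round(e[0],4))
for k,a,b in [("h1",(539,155),(133,165)),("h2",(644,260),(243,272))]:
    p,e=T(f(np.array(a)-[396,0],3.3,(70,180)),f(b,3.3,(145,145)));P[k]=p;print(k,p.round(4),round(e[0],4))
print("dhole",np.linalg.norm(P["h1"][:2]-P["h2"][:2]))
print("jack",T((8,228),(75,188)))
# fit rotor
from scipy.optimize import least_squares
pts=np.array([P[f"p{i}"][:2] for i in range(6)])
def res(q): return np.concatenate([pts[i]-(q[:2]+.056*np.array([np.cos(q[2]-i*np.pi/3),np.sin(q[2]-i*np.pi/3)])) for i in range(6)])
s=least_squares(res,[.54,.38,.87]);print(s.x.round(4),np.degrees(s.x[2]),(s.fun*1000).round(1))
for i in range(6): print(i,(s.x[:2]+.056*np.array([np.cos(s.x[2]-i*np.pi/3),np.sin(s.x[2]-i*np.pi/3)])).round(4))
```

```text
p0 [0.5724 0.4286 0.1236] 0.0002
p1 [0.5949 0.3715 0.1242] 0.0002
p2 [0.5608 0.3336 0.1201] 0.0008
p3 [0.5062 0.3412 0.1204] 0.0001
p4 [0.4839 0.3926 0.144 ] 0.0
p5 [0.5196 0.4366 0.142 ] 0.0004
hub [0.539  0.3835 0.0772] 0.0002
r1 [0.5943 0.375  0.0787] 0.0
r3 [0.5029 0.3409 0.082 ] 0.0006
r5 [0.5197 0.438  0.076 ] 0.0003
h1 [0.4548 0.1825 0.0431] 0.0006
h2 [0.5125 0.189  0.0441] 0.0003
dhole 0.058087902616653024
jack (array([0.37547358, 0.12957671, 0.14385967]), [np.float64(0.000551269422360816), np.float64(0.0005512694223607841)])
[0.5396 0.384  0.8949] 51.27627360545085 [-2.3  0.9 -0.1 -4.1  0.9  1.8  1.6  0.9 -0.4  0.   0.3  0.4]
0 [0.5747 0.4277]
1 [0.595  0.3755]
2 [0.5599 0.3318]
3 [0.5046 0.3403]
4 [0.4843 0.3925]
5 [0.5193 0.4362]
```

```bash
python3 - <<'E'
from h import *
import pickle
A=pickle.load(open("w1.pkl","rb"))["wrist"];B=pickle.load(open("w2.pkl","rb"))["wrist"]
f=lambda p,s,o:np.array(p)/s+np.array(o)
for k,a,b in [("h1",(539,155),(133,165)),("h2",(644,260),(243,272))]:
    for C,uv in ((A,f(np.array(a)-[396,0],3.3,(70,180))),(B,f(b,3.3,(145,145)))):
        o,v=rays("wrist",C["intrinsics"],C["pose"],[uv]);print(k,plane(o,v,.052).round(4))
for uv in [(75,188),(100,232),(130,270),(163,300)]:
    o,v=rays("wrist",B["intrinsics"],B["pose"],[uv]);print("jack",plane(o,v,.144).round(3))
E
python3 -c "
import cv2
b=cv2.imread('pics/w2_wrist.png');cv2.imwrite('pics/c4.png',cv2.resize(b[150:330,0:240],None,fx=3.2,fy=3.2))"
```

```text
h1 [[0.455  0.1886 0.052 ]]
h1 [[0.4554 0.1856 0.052 ]]
h2 [[0.5117 0.1942 0.052 ]]
h2 [[0.5117 0.1917 0.052 ]]
jack [[0.375 0.13  0.144]]
jack [[0.426 0.121 0.144]]
jack [[0.476 0.118 0.144]]
jack [[0.522 0.123 0.144]]
```

View pics/c4.png

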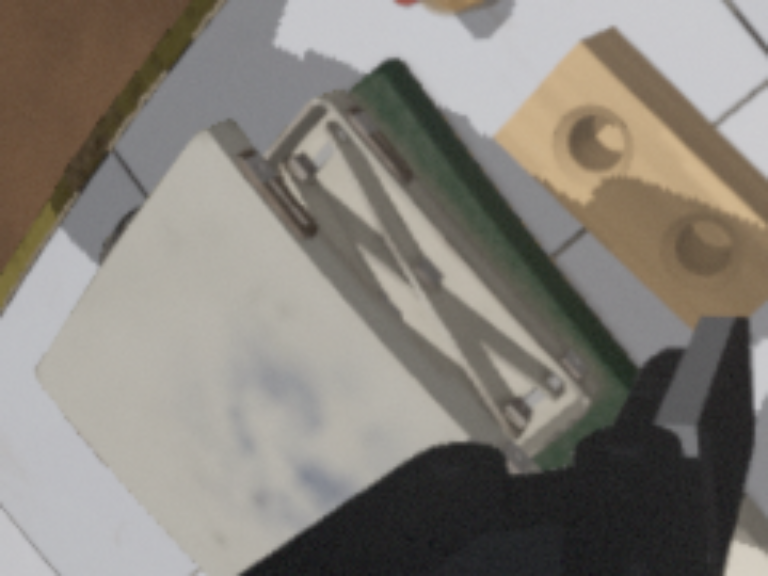

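Request:
{"fn": "apply_moves", "kwargs": {
  "targets": [0, 0.0396, 0.0434, 0, 0, 0, 0.04, 0, 0.0396, 0.0434, 0, 0, 0, 0.04, 0.05, 0.0396, 0.0434, 0, 0, 0, 0.04, 0.09, 0.0396, 0.0434, 0, 0, 0, 0.04, 0.125, 0.0396, 0.0434, 0, 0, 0, 0.04, 0.125, 0.0396, 0.0434, 0, 0, 0, 0.04]
}}

```text
clock: 2.55
ee_pos: [0.5027, 0.3389, 0.1513]
tcp_rot: [-0.713, 1.46, 0.712]
contact_force: [1.6, 0.0, 0.6]
finger_gap: 0.474
```

```bash
python3 snap.py w3; python3 -c "
import cv2
b=cv2.imread('pics/w3_wrist.png');cv2.imwrite('pics/w3c.png',cv2.resize(b[150:400,170:400],None,fx=2.4,fy=2.4))"
```

```text
t 2.6 tcp [0.5042 0.3396 0.1546] phi 52.25 x [-0.004 -0.002 -1.   ] F [ 1.  -0.3  1.6] gap 39.8 j [ 0.52  0.54  1.56  0.    1.04 -0.4 ]
```

View pics/w3c.png

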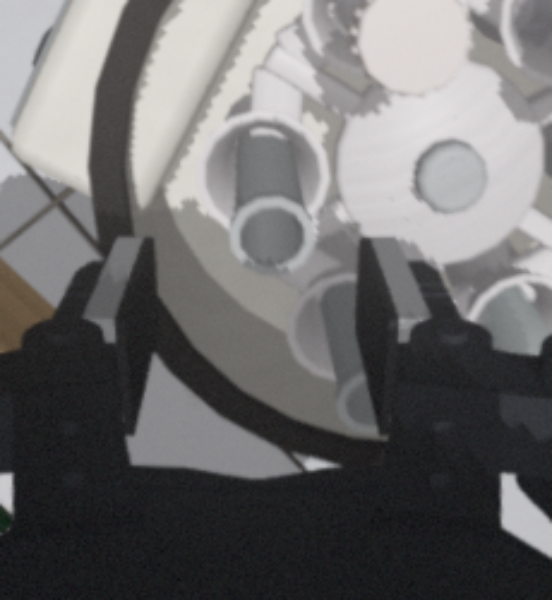

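Run:
```python
from h import *
import pickle
D=pickle.load(open("w3.pkl","rb"));A=D["wrist"]
o,v=rays("wrist",A["intrinsics"],A["pose"],[(283.3,246.7)]);print(plane(o,v,.123),D["s"]["ee_pos"])
```

```text
[[0.50603703 0.3414008  0.123     ]] [0.5041834  0.3395567  0.15459399]
```

Request:
{"fn": "apply_moves", "kwargs": {
  "targets": [0.04, 0, 0.001, 0, 0, 0, 0.04, 0.066, 0, 0.001, 0, 0, 0, 0.04, 0.066, 0, 0.001, 0, 0, 0, 0.04, 0.066, 0, 0.001, 0, 0, 0, 0.04, 0.066, 0, 0.001, 0, 0, 0, 0.01, 0.066, 0, 0.001, 0, 0, 0, 0.01, 0.066, 0, 0.001, 0, 0, 0, 0.01, 0.066, 0, 0.001, 0, 0, 0, 0.01],
  "force": 40
}}

```text
clock: 3.4
ee_pos: [0.5065, 0.3404, 0.0925]
tcp_rot: [-0.711, 1.449, 0.711]
contact_force: [-2.4, -2.2, 8.5]
finger_gap: 0.21
```

```bash
python3 snap.py w4
```

```text
t 3.45 tcp [0.5064 0.3404 0.0924] phi 52.2 x [ 0.002  0.001 -1.   ] F [-2.  -2.4  9.3] gap 18.1 j [ 0.52  0.62  1.6  -0.    0.92 -0.4 ]
```

View pics/w4_wrist.png

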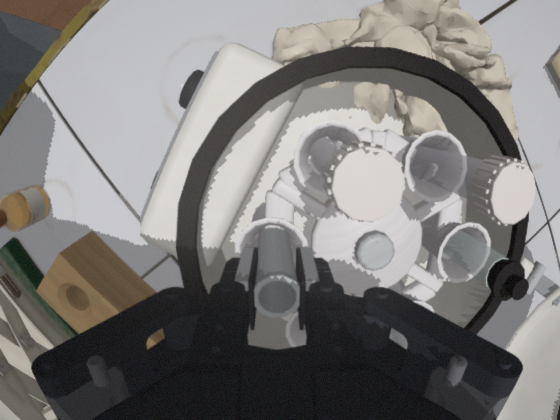

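Request:
{"fn": "apply_moves", "kwargs": {
  "targets": [-0.03, 0, 0, 0, 0, 0, 0.01, -0.075, 0, 0, 0, 0, 0, 0.01, -0.115, 0, 0, 0, 0, 0, 0.01, -0.14, 0, 0, 0, 0, 0, 0.01, -0.14, -0.0967, -0.1155, 0.911, 0, 0, 0.01, -0.14, -0.0967, -0.1155, 0.911, 0, 0, 0.01, -0.14, -0.0967, -0.1155, 0.911, 0, 0, 0.01, -0.14, -0.0967, -0.1155, 0.911, 0, 0, 0.01]
}}

```text
clock: 4.25
ee_pos: [0.5116, 0.1852, 0.2316]
tcp_rot: [-0.237, 1.557, 0.235]
contact_force: [0.1, 1.7, -0.1]
finger_gap: 0.208
```

```bash
python3 snap.py w5
```

```text
t 4.3 tcp [0.5118 0.1872 0.2317] phi 16.73 x [ 0.002  0.    -1.   ] F [-0.5  0.8 -1.2] gap 18.0 j [ 0.27  0.34  1.67 -0.    1.13 -0.03]
```

Request:
{"fn": "apply_moves", "kwargs": {
  "targets": [0, 0, 0, 0.15, 0, 0, 0.01, 0.04, 0, 0, 0.295, 0, 0, 0.01, 0.09, 0, 0, 0.295, 0, 0, 0.01, 0.09, 0, 0, 0.295, 0, 0, 0.01, 0.09, 0, 0, 0.295, 0, 0, 0.01]
}}

```text
clock: 4.8
ee_pos: [0.5116, 0.1901, 0.1415]
tcp_rot: [-0.015, 1.571, 0.015]
contact_force: [0.4, -0.2, -0.4]
finger_gap: 0.207
```

```bash
python3 snap.py w6 wrist top scene;python3 -c "
import cv2
b=cv2.imread('pics/w6_wrist.png');cv2.imwrite('pics/w6c.png',cv2.resize(b[170:370,180:400],None,fx=2.8,fy=2.8))
b=cv2.imread('pics/w6_scene.png');cv2.imwrite('pics/w6s.png',cv2.resize(b[100:280,240:400],None,fx=3.3,fy=3.3))"
```

```text
t 4.95 tcp [0.5126 0.1902 0.1429] phi 0.99 x [ 0.004  0.001 -1.   ] F [ 0.5 -0.2 -0.1] gap 17.5 j [0.27 0.45 1.74 0.   0.94 0.25]
```

View pics/w6c.png

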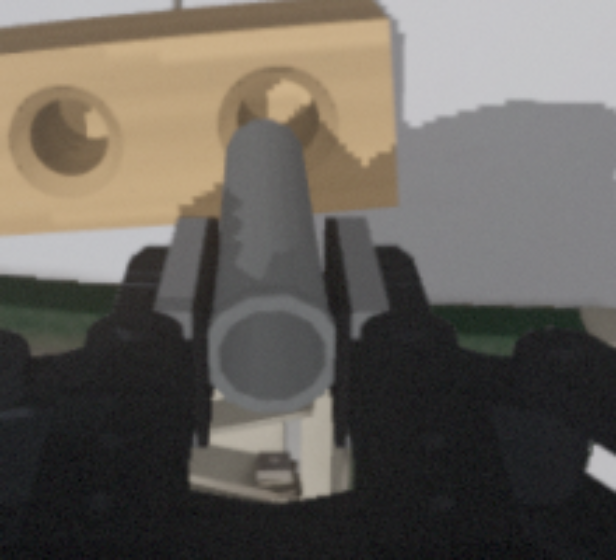

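View pics/w6s.png

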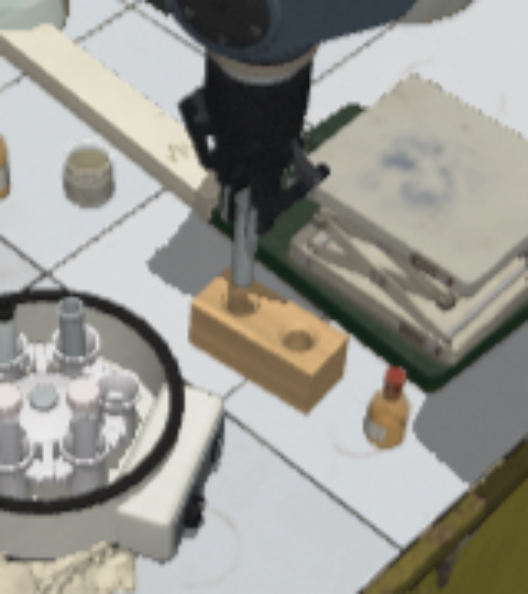

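View pics/w6_top.png

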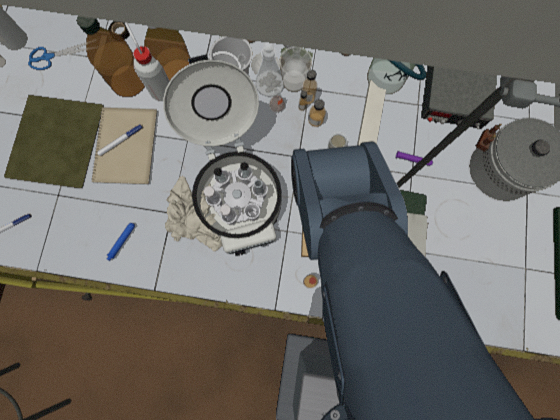

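Run:
```python
from h import *
import pickle
D=pickle.load(open("w6.pkl","rb"));A=D["wrist"]
for n,uv,z in (("holeU",(279,123),.052),("holeL",(65,140),.052),("rim",(272,348),.1735),("foot",(264,140),.086)):
    o,v=rays("wrist",A["intrinsics"],A["pose"],[np.array(uv)/2.8+[180,170]]);print(n,plane(o,v,z))
p=np.array([.5119,.1905,.0775]);print((proj("wrist",A["intrinsics"],A["pose"],p)-[180,170])*2.8)
```

```text
holeU [[0.513885   0.19086208 0.052     ]]
holeL [[0.45596722 0.18491209 0.052     ]]
rim [[0.51177129 0.19310258 0.1735    ]]
foot [[0.51003544 0.19651769 0.086     ]]
[271.62619649 153.78556205]
```

Request:
{"fn": "apply_moves", "kwargs": {
  "targets": [0.015, 0, 0.001, 0.015, 0, 0, 0.01, 0.03, 0, 0.001, 0.015, 0, 0, 0.01, 0.045, 0, 0.001, 0.015, 0, 0, 0.01, 0.055, 0, 0.001, 0.015, 0, 0, 0.01, 0.055, 0, 0.001, 0.015, 0, 0, 0.01]
}}

```text
clock: 5.45
ee_pos: [0.5125, 0.1896, 0.0855]
tcp_rot: [-0.001, 1.571, 0.001]
contact_force: [-0.1, 0.5, -0.0]
finger_gap: 0.207
```

Request:
{"fn": "apply_moves", "kwargs": {
  "targets": [0.004, 0, 0, 0, 0, 0, 0.01, 0.008, 0, 0, 0, 0, 0, 0.01, 0.008, 0, 0, 0, 0, 0, 0.01]
}}

```text
clock: 5.75
ee_pos: [0.5124, 0.1896, 0.0773]
tcp_rot: [-0.001, 1.57, 0.001]
contact_force: [1.3, -0.4, 0.0]
finger_gap: 0.207
```

```bash
python3 snap.py w7
```

```text
t 5.8 tcp [0.5125 0.1896 0.0775] phi 0.06 x [ 0.  0. -1.] F [ 0.5  0.2 -0.5] gap 17.9 j [ 0.27  0.55  1.78 -0.    0.81  0.27]
```

Request:
{"fn": "apply_moves", "kwargs": {
  "targets": [0.001, 0, 0, 0, 0, 0, 0.01, 0.002, 0, 0, 0, 0, 0, 0.01, 0.003, 0, 0, 0, 0, 0, 0.01, 0.003, 0, 0, 0, 0, 0, 0.01]
}}

```text
clock: 6.2
ee_pos: [0.513, 0.1898, 0.0754]
tcp_rot: [-0.0, 1.569, 0.001]
contact_force: [-2.0, 0.2, 11.3]
finger_gap: 0.208
```

Request:
{"fn": "apply_moves", "kwargs": {
  "targets": [0.001, 0, 0, 0, 0, 0, 0.04, 0.0, 0, 0, 0, 0, 0, 0.04, 0.0, 0, 0, 0, 0, 0, 0.04, -0.04, 0, 0, 0, 0, 0, 0.04, -0.09, 0, 0, 0, 0, 0, 0.04, -0.14, 0, 0, 0, 0, 0, 0.04, -0.17, 0, 0.03, 0.152, 0, 0, 0.04, -0.17, 0.05, 0.08, 0.152, 0, 0, 0.04]
}}

```text
clock: 7.0
ee_pos: [0.5801, 0.2236, 0.2503]
tcp_rot: [0.126, 1.559, -0.123]
contact_force: [1.4, 0.7, -0.0]
finger_gap: 0.473
```

```bash
python3 snap.py w8
```

```text
t 7.05 tcp [0.5831 0.229  0.2464] phi -8.79 x [ 0.006  0.003 -1.   ] F [-4.8  2.2 -1.9] gap 40.0 j [0.3  0.47 1.43 0.   1.23 0.45]
```

View pics/w8_wrist.png

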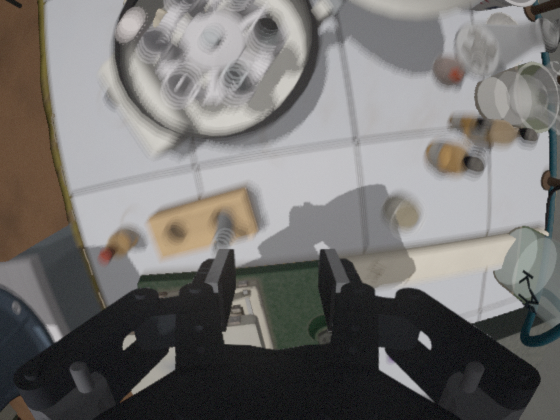

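Request:
{"fn": "apply_moves", "kwargs": {
  "targets": [0, 0.04, -0.006, 0, 0, 0, 0.04, 0, 0.085, -0.012, 0, 0, 0, 0.04, 0, 0.1327, -0.018, 0, 0, 0, 0.04, 0.03, 0.1327, -0.018, 0, 0, 0, 0.04, 0.07, 0.1327, -0.018, 0, 0, 0, 0.04, 0.07, 0.1327, -0.018, 0, 0, 0, 0.04, 0.07, 0.1327, -0.018, 0, 0, 0, 0.04]
}}

```text
clock: 7.75
ee_pos: [0.5798, 0.3588, 0.1746]
tcp_rot: [0.118, 1.568, -0.119]
contact_force: [0.8, -0.2, 0.8]
finger_gap: 0.467
```

```bash
python3 snap.py w9;python3 -c "
import cv2
b=cv2.imread('pics/w9_wrist.png');cv2.imwrite('pics/w9c.png',cv2.resize(b[170:370,180:400],None,fx=2.8,fy=2.8))"
```

```text
t 7.8 tcp [0.5805 0.359  0.176 ] phi -8.67 x [ 0.001  0.001 -1.   ] F [0.1 0.9 0.3] gap 40.1 j [0.49 0.64 1.32 0.   1.17 0.64]
```

View pics/w9c.png

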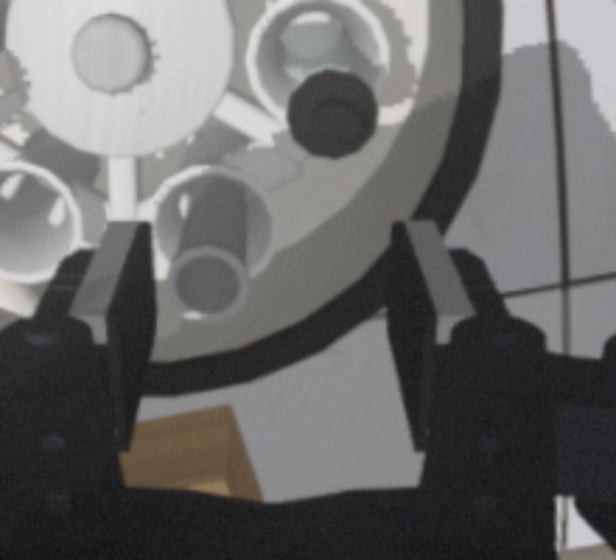

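View pics/w9_wrist.png

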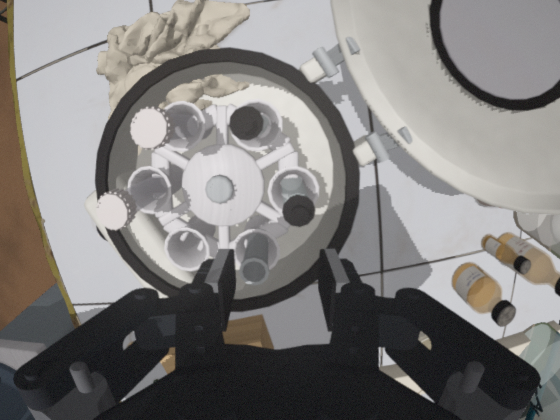

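Run:
```python
from h import *
import pickle
D=pickle.load(open("w9.pkl","rb"));A=D["wrist"]
o,v=rays("wrist",A["intrinsics"],A["pose"],[np.array((333,113))/2.8+[180,170]]);p=plane(o,v,.126)[0];
m=R.from_rotvec(D["s"]["tcp_rot"]).as_matrix();print(p,(p-D["s"]["ee_pos"])@m)
o,v=rays("wrist",A["intrinsics"],A["pose"],[np.array((318,48))/2.8+[180,170]]);print("rim",plane(o,v,.082)[0])
```

```text
[0.59532961 0.37126289 0.126     ] [0.05008141 0.01426235 0.0127645 ]
rim [0.59504212 0.37700476 0.082     ]
```

Request:
{"fn": "apply_moves", "kwargs": {
  "targets": [0.01, 0.015, 0.0128, 0, 0, 0, 0.04, 0.03, 0.015, 0.0128, 0, 0, 0, 0.04, 0.065, 0.015, 0.0128, 0, 0, 0, 0.04, 0.086, 0.015, 0.0128, 0, 0, 0, 0.04, 0.086, 0.015, 0.0128, 0, 0, 0, 0.04, 0.086, 0.015, 0.0128, 0, 0, 0, 0.01, 0.086, 0.015, 0.0128, 0, 0, 0, 0.01, 0.086, 0.015, 0.0128, 0, 0, 0, 0.01],
  "force": 40
}}

```text
clock: 8.6
ee_pos: [0.5956, 0.3725, 0.0909]
tcp_rot: [0.12, 1.565, -0.117]
contact_force: [-1.9, 1.2, 6.7]
finger_gap: 0.203
```

Request:
{"fn": "apply_moves", "kwargs": {
  "targets": [0, 0, 0, 0, 0, 0, 0.01, 0, 0, 0, 0, 0, 0, 0.01]
}}

```text
clock: 8.8
ee_pos: [0.5957, 0.3726, 0.0909]
tcp_rot: [0.12, 1.565, -0.117]
contact_force: [-1.7, 0.4, 7.9]
finger_gap: 0.206
```

```bash
python3 snap.py w10;python3 -c "
import cv2
b=cv2.imread('pics/w10_wrist.png');cv2.imwrite('pics/w10c.png',cv2.resize(b[170:370,180:400],None,fx=2.8,fy=2.8))"
```

```text
t 8.85 tcp [0.5957 0.3725 0.0908] phi -8.65 x [ 0.003  0.002 -1.   ] F [-1.7  1.6  8. ] gap 17.4 j [0.49 0.77 1.32 0.   1.05 0.64]
```

View pics/w10c.png

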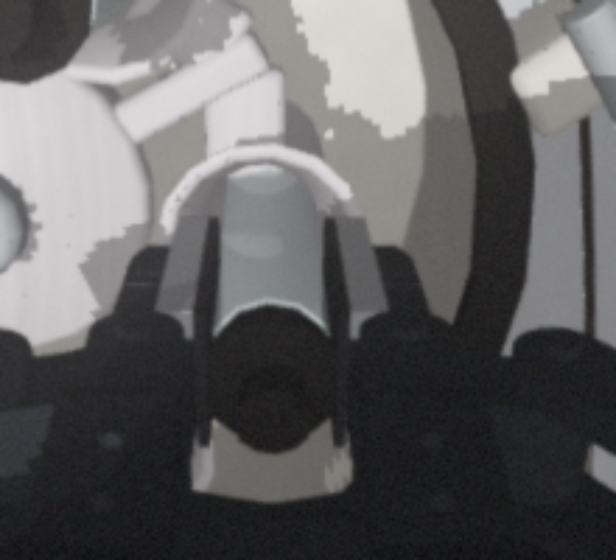

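Request:
{"fn": "apply_moves", "kwargs": {
  "targets": [-0.03, 0, 0, 0, 0, 0, 0.01, -0.075, 0, 0, 0, 0, 0, 0.01, -0.12, 0, 0, 0, 0, 0, 0.01, -0.145, 0, 0, 0, 0, 0, 0.01, -0.145, -0.0453, -0.0851, -0.15, 0, 0, 0.01, -0.145, -0.0453, -0.0851, -0.3, 0, 0, 0.01, -0.145, -0.0453, -0.0851, -0.45, 0, 0, 0.01, -0.145, -0.0453, -0.0851, -0.6, 0, 0, 0.01]
}}

```text
clock: 9.65
ee_pos: [0.5029, 0.3396, 0.2349]
tcp_rot: [-0.357, 1.539, 0.357]
contact_force: [0.3, -1.0, 0.5]
finger_gap: 0.207
```

Request:
{"fn": "apply_moves", "kwargs": {
  "targets": [0, 0, 0, -0.15, 0, 0, 0.01, 0, 0, 0, -0.3, 0, 0, 0.01, 0.0, 0, 0, -0.45, 0, 0, 0.01, 0.02, 0, 0, -0.45, 0, 0, 0.01, 0.04, 0, 0, -0.45, 0, 0, 0.01, 0.04, 0, 0, -0.45, 0, 0, 0.01, 0.04, 0, 0, -0.45, 0, 0, 0.01]
}}

```text
clock: 10.35
ee_pos: [0.5041, 0.3399, 0.1944]
tcp_rot: [-0.702, 1.453, 0.702]
contact_force: [0.2, -0.6, -0.0]
finger_gap: 0.202
```

```bash
python3 snap.py w11;python3 -c "
import cv2
b=cv2.imread('pics/w11_wrist.png');cv2.imwrite('pics/w11c.png',cv2.resize(b[170:370,180:400],None,fx=2.8,fy=2.8))"
```

```text
t 10.4 tcp [0.5043 0.3401 0.1948] phi 51.51 x [ 0.002  0.001 -1.   ] F [-0.4 -1.2 -0.2] gap 17.4 j [ 0.52  0.49  1.53 -0.    1.12 -0.38]
```

View pics/w11c.png

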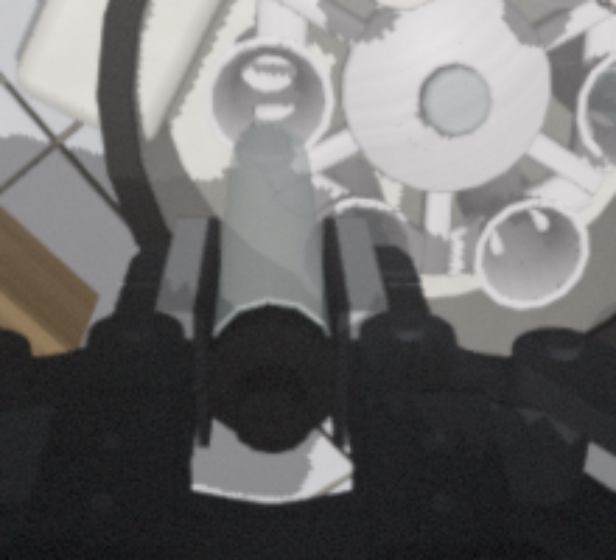

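Run:
```python
from h import *
import pickle
D=pickle.load(open("w11.pkl","rb"));A=D["wrist"]
for n,uv,z in (("cup",(271,97),.082),("cup1",(533,255),.082),("hub",(456,100),.079),("footc",(271,160),.140),("bung",(272,375),.230)):
    o,v=rays("wrist",A["intrinsics"],A["pose"],[np.array(uv)/2.8+[180,170]]);print(n,plane(o,v,z))
for z in (.131,.14): print((proj("wrist",A["intrinsics"],A["pose"],np.array([.5043,.3401,z]))-[180,170])*2.8)
```

```text
cup [[0.50319289 0.34159131 0.082     ]]
cup1 [[0.59481049 0.37438057 0.082     ]]
hub [[0.53867056 0.38357875 0.079     ]]
footc [[0.503077   0.34156784 0.14      ]]
bung [[0.50400642 0.34082702 0.23      ]]
[269.30931067 155.54630989]
[269.30077786 167.76642461]
```

Request:
{"fn": "apply_moves", "kwargs": {
  "targets": [0.03, 0, 0, 0, 0, 0, 0.01, 0.05, 0, 0, 0, 0, 0, 0.01, 0.065, 0, 0, 0, 0, 0, 0.01, 0.08, 0, 0, 0, 0, 0, 0.01, 0.092, 0, 0, 0, 0, 0, 0.01, 0.098, 0, 0, 0, 0, 0, 0.01, 0.098, 0, 0, 0, 0, 0, 0.01]
}}

```text
clock: 11.1
ee_pos: [0.5036, 0.3397, 0.0947]
tcp_rot: [-0.702, 1.455, 0.702]
contact_force: [-0.3, 0.1, -0.1]
finger_gap: 0.207
```

Request:
{"fn": "apply_moves", "kwargs": {
  "targets": [0.002, 0, 0, 0, 0, 0, 0.01, 0.004, 0, 0, 0, 0, 0, 0.01, 0.006, 0, 0, 0, 0, 0, 0.01, 0.006, 0, 0, 0, 0, 0, 0.01]
}}

```text
clock: 11.5
ee_pos: [0.5045, 0.3402, 0.0908]
tcp_rot: [-0.702, 1.452, 0.701]
contact_force: [-1.9, -2.1, 9.4]
finger_gap: 0.204
```

Request:
{"fn": "apply_moves", "kwargs": {
  "targets": [0.001, 0, 0, 0, 0, 0, 0.04, 0.0, 0, 0, 0, 0, 0, 0.04, 0.0, 0, 0, 0, 0, 0, 0.04, -0.03, 0, 0, 0, 0, 0, 0.04, -0.07, 0, 0, 0, 0, 0, 0.04, -0.11, 0, 0, 0.15, 0, 0, 0.04, -0.13, 0, 0, 0.3, 0, 0, 0.04, -0.13, 0, 0, 0.3, 0, 0, 0.04]
}}

```text
clock: 12.3
ee_pos: [0.5049, 0.3405, 0.2225]
tcp_rot: [-0.465, 1.515, 0.467]
contact_force: [0.3, -0.5, 0.7]
finger_gap: 0.467
```

```bash
python3 snap.py w12
```

```text
t 12.35 tcp [0.5041 0.34   0.2202] phi 34.41 x [ 0.002  0.001 -1.   ] F [ 0.3 -0.1 -0.7] gap 39.8 j [ 0.52  0.47  1.51  0.    1.17 -0.08]
```

View pics/w12_wrist.png

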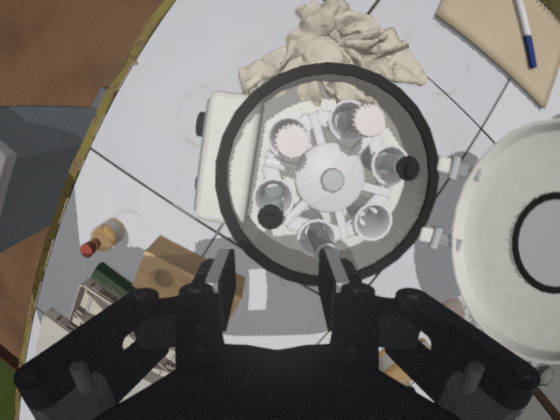

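Request:
{"fn": "apply_moves", "kwargs": {
  "targets": [0, 0.02, 0.02, 0.149, 0, 0, 0.04, 0, 0.045, 0.042, 0.298, 0, 0, 0.04, 0, 0.0708, 0.0664, 0.447, 0, 0, 0.04, 0, 0.0708, 0.0664, 0.596, 0, 0, 0.04, 0, 0.0708, 0.0664, 0.745, 0, 0, 0.04, 0, 0.0708, 0.0664, 0.894, 0, 0, 0.04, 0, 0.0708, 0.0664, 1.043, 0, 0, 0.04, 0, 0.0708, 0.0664, 1.192, 0, 0, 0.04]
}}

```text
clock: 13.15
ee_pos: [0.5182, 0.4354, 0.217]
tcp_rot: [0.465, 1.522, -0.469]
contact_force: [-0.8, 0.3, -0.3]
finger_gap: 0.467
```

Request:
{"fn": "apply_moves", "kwargs": {
  "targets": [0, 0, 0, 0.149, 0, 0, 0.04, 0, 0, 0, 0.298, 0, 0, 0.04, 0, 0, 0, 0.447, 0, 0, 0.04, 0, 0, 0, 0.596, 0, 0, 0.04, 0.03, 0, 0, 0.608, 0, 0, 0.04, 0.03, 0, 0, 0.608, 0, 0, 0.04, 0.03, 0, 0, 0.608, 0, 0, 0.04]
}}

```text
clock: 13.85
ee_pos: [0.5182, 0.4354, 0.188]
tcp_rot: [0.928, 1.364, -0.933]
contact_force: [0.3, 0.0, 0.7]
finger_gap: 0.469
```

```bash
python3 snap.py w13;python3 -c "
import cv2
b=cv2.imread('pics/w13_wrist.png');cv2.imwrite('pics/w13c.png',cv2.resize(b[170:370,180:400],None,fx=2.8,fy=2.8))"
```

```text
t 13.9 tcp [0.5187 0.4357 0.1892] phi -68.69 x [-0.001 -0.    -1.   ] F [0.5 0.4 0.5] gap 40.1 j [ 0.63  0.62  1.33 -0.    1.19  1.83]
```

View pics/w13c.png

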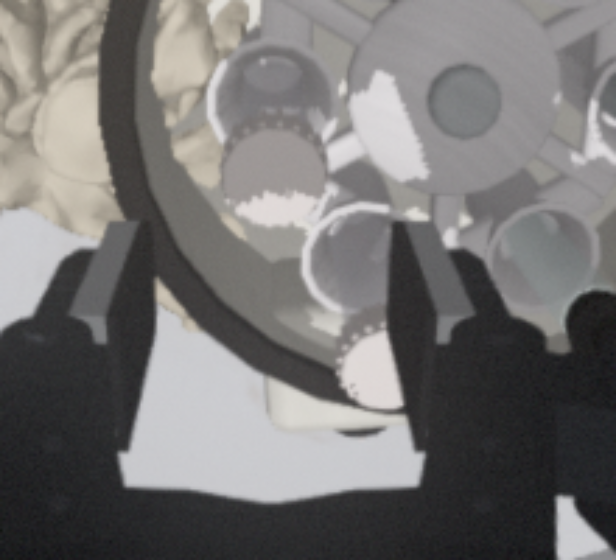

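Run:
```python
from h import *
import pickle
D=pickle.load(open("w13.pkl","rb"));A=D["wrist"]
m=R.from_rotvec(D["s"]["tcp_rot"]).as_matrix()
for n,uv,z in (("cap",(273,175),.145),("rim",(274,95),.082)):
    o,v=rays("wrist",A["intrinsics"],A["pose"],[np.array(uv)/2.8+[180,170]]);p=plane(o,v,z)[0];print(n,p,(p-D["s"]["ee_pos"])@m)
```

```text
cap [0.51987053 0.43601133 0.145     ] [0.04423014 0.00122303 0.00014856]
rim [0.52158207 0.43613371 0.082     ] [0.10722906 0.00290694 0.00064377]
```

Request:
{"fn": "apply_moves", "kwargs": {
  "targets": [0.03, 0.001, 0, 0, 0, 0, 0.04, 0.06, 0.001, 0, 0, 0, 0, 0.04, 0.085, 0.001, 0, 0, 0, 0, 0.04, 0.098, 0.001, 0, 0, 0, 0, 0.04, 0.098, 0.001, 0, 0, 0, 0, 0.04, 0.098, 0.001, 0, 0, 0, 0, 0.01, 0.098, 0.001, 0, 0, 0, 0, 0.01, 0.098, 0.001, 0, 0, 0, 0, 0.01],
  "force": 40
}}

```text
clock: 14.7
ee_pos: [0.5204, 0.4366, 0.0931]
tcp_rot: [0.934, 1.361, -0.93]
contact_force: [-0.1, -0.5, 4.9]
finger_gap: 0.218
```

Request:
{"fn": "apply_moves", "kwargs": {
  "targets": [0, 0, 0, 0, 0, 0, 0.01, 0, 0, 0, 0, 0, 0, 0.01]
}}

```text
clock: 14.9
ee_pos: [0.5204, 0.4366, 0.093]
tcp_rot: [0.935, 1.361, -0.93]
contact_force: [0.4, -0.8, 7.3]
finger_gap: 0.212
```

```bash
python3 snap.py w14;python3 -c "
import cv2
b=cv2.imread('pics/w14_wrist.png');cv2.imwrite('pics/w14c.png',cv2.resize(b[170:370,180:400],None,fx=2.8,fy=2.8))"
```

```text
t 14.95 tcp [0.5204 0.4367 0.093 ] phi -68.8 x [ 0.002  0.002 -1.   ] F [ 0.7 -0.6  6.8] gap 17.9 j [ 0.63  0.73  1.39 -0.    1.02  1.83]
```

View pics/w14c.png

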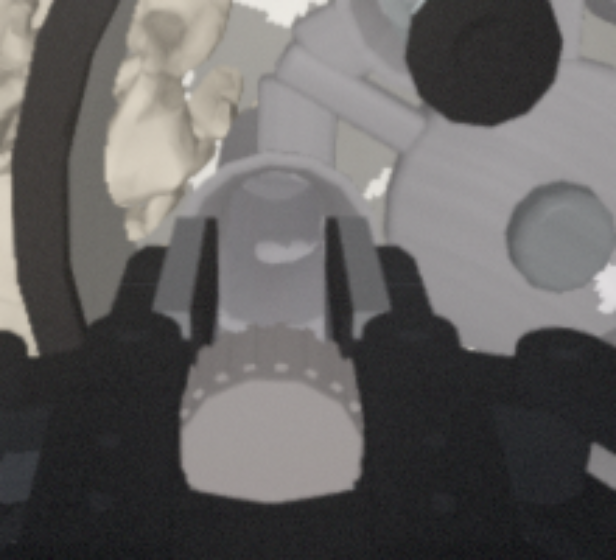

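Request:
{"fn": "apply_moves", "kwargs": {
  "targets": [-0.03, 0, 0, 0, 0, 0, 0.01, -0.075, 0, 0, 0, 0, 0, 0.01, -0.12, 0, 0, 0, 0, 0, 0.01, -0.145, 0, 0, 0, 0, 0, 0.01, -0.145, 0.02, 0.035, -0.149, 0, 0, 0.01, -0.145, 0.0473, 0.084, -0.298, 0, 0, 0.01, -0.145, 0.0473, 0.084, -0.447, 0, 0, 0.01, -0.145, 0.0473, 0.084, -0.596, 0, 0, 0.01]
}}

```text
clock: 15.75
ee_pos: [0.5954, 0.3733, 0.2364]
tcp_rot: [0.471, 1.519, -0.471]
contact_force: [-0.7, 0.1, -0.1]
finger_gap: 0.215
```

Request:
{"fn": "apply_moves", "kwargs": {
  "targets": [0, 0, 0, -0.149, 0, 0, 0.01, 0, 0, 0, -0.298, 0, 0, 0.01, 0.0, 0, 0, -0.451, 0, 0, 0.01, 0.02, 0, 0, -0.451, 0, 0, 0.01, 0.035, 0, 0, -0.451, 0, 0, 0.01, 0.035, 0, 0, -0.451, 0, 0, 0.01, 0.035, 0, 0, -0.451, 0, 0, 0.01]
}}

```text
clock: 16.45
ee_pos: [0.5941, 0.3749, 0.2014]
tcp_rot: [0.121, 1.568, -0.121]
contact_force: [0.1, -0.5, -0.7]
finger_gap: 0.216
```

```bash
python3 snap.py w15;python3 -c "
import cv2
b=cv2.imread('pics/w15_wrist.png');cv2.imwrite('pics/w15c.png',cv2.resize(b[170:370,180:400],None,fx=2.8,fy=2.8))"
```

```text
t 16.5 tcp [0.5943 0.375  0.202 ] phi -8.84 x [ 0.001  0.    -1.   ] F [ 1.2  1.  -1.2] gap 18.2 j [ 0.5   0.66  1.23 -0.    1.25  0.65]
```

View pics/w15c.png

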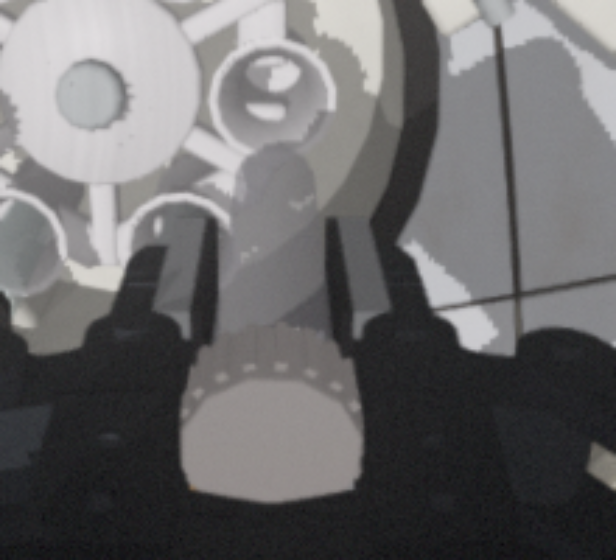

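Run:
```python
from h import *
import pickle
D=pickle.load(open("w15.pkl","rb"));A=D["wrist"]
m=R.from_rotvec(D["s"]["tcp_rot"]).as_matrix()
for n,uv,z in (("cup",(273,97),.082),("hub",(92,95),.079)):
    o,v=rays("wrist",A["intrinsics"],A["pose"],[np.array(uv)/2.8+[180,170]]);p=plane(o,v,z)[0];print(n,p,(p-D["s"]["ee_pos"])@m)
for z in (.136,): print((proj("wrist",A["intrinsics"],A["pose"],np.array([.5943,.375,z]))-[180,170])*2.8)
```

```text
cup [0.59467726 0.37489517 0.082     ] [ 0.11999477 -0.00014649  0.00032432]
hub [0.5402824  0.38326996 0.079     ] [ 0.12296251 -0.00023179 -0.05471314]
[271.94956755 152.75181048]
```

Request:
{"fn": "apply_moves", "kwargs": {
  "targets": [0.03, 0, 0, 0, 0, 0, 0.01, 0.05, 0, 0, 0, 0, 0, 0.01, 0.065, 0, 0, 0, 0, 0, 0.01, 0.08, 0, 0, 0, 0, 0, 0.01, 0.092, 0, 0, 0, 0, 0, 0.01, 0.102, 0, 0, 0, 0, 0, 0.01, 0.102, 0, 0, 0, 0, 0, 0.01]
}}

```text
clock: 17.2
ee_pos: [0.5936, 0.3746, 0.098]
tcp_rot: [0.12, 1.569, -0.122]
contact_force: [0.1, 0.4, -0.4]
finger_gap: 0.212
```

Request:
{"fn": "apply_moves", "kwargs": {
  "targets": [0.002, 0, 0, 0, 0, 0, 0.01, 0.004, 0, 0, 0, 0, 0, 0.01, 0.006, 0, 0, 0, 0, 0, 0.01, 0.007, 0, 0, 0, 0, 0, 0.01, 0.007, 0, 0, 0, 0, 0, 0.01]
}}

```text
clock: 17.7
ee_pos: [0.5945, 0.3751, 0.0931]
tcp_rot: [0.122, 1.566, -0.12]
contact_force: [-0.3, 0.3, 4.1]
finger_gap: 0.215
```

Request:
{"fn": "apply_moves", "kwargs": {
  "targets": [0.001, 0, 0, 0, 0, 0, 0.01, 0.001, 0, 0, 0, 0, 0, 0.04, 0.0, 0, 0, 0, 0, 0, 0.04, 0.0, 0, 0, 0, 0, 0, 0.04, -0.03, 0, 0, 0, 0, 0, 0.04, -0.07, 0, 0, 0, 0, 0, 0.04, -0.115, 0, 0, 0, 0, 0, 0.04, -0.13, 0, 0, -0.15, 0, 0, 0.04]
}}

```text
clock: 18.5
ee_pos: [0.5953, 0.3756, 0.2275]
tcp_rot: [0.005, 1.565, -0.0]
contact_force: [-0.0, -0.0, 0.8]
finger_gap: 0.468
```

Request:
{"fn": "apply_moves", "kwargs": {
  "targets": [0, -0.03, -0.018, 0, 0, 0, 0.04, 0, -0.075, -0.02, 0, 0, 0, 0.04, 0, -0.12, -0.035, 0, 0, 0, 0.04, 0, -0.165, -0.045, 0, 0, 0, 0.04, 0, -0.195, -0.052, 0, 0, 0, 0.04, 0.04, -0.195, -0.052, 0, 0, 0, 0.04, 0.07, -0.195, -0.052, 0, 0, 0, 0.04, 0.07, -0.195, -0.052, 0, 0, 0, 0.04]
}}

```text
clock: 19.3
ee_pos: [0.5393, 0.1793, 0.1489]
tcp_rot: [0.002, 1.577, -0.005]
contact_force: [0.2, 0.2, 0.9]
finger_gap: 0.465
```

```bash
python3 snap.py w16
```

```text
t 19.35 tcp [0.5406 0.1798 0.1514] phi -0.23 x [-0.003 -0.001 -1.   ] F [-0.3  0.3  0.8] gap 40.0 j [ 0.24  0.48  1.67 -0.    0.99  0.24]
```

View pics/w16_wrist.png

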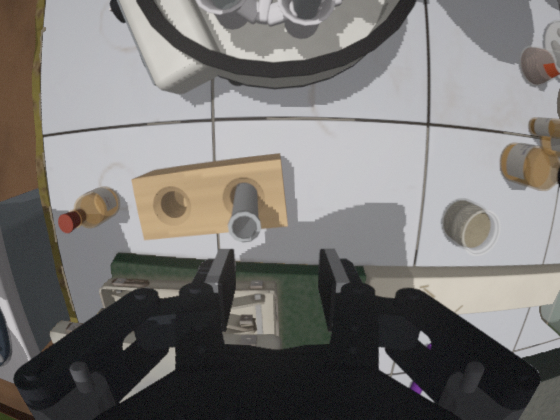

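Run:
```python
from h import *
import pickle
D=pickle.load(open("w16.pkl","rb"));A=D["wrist"]
m=R.from_rotvec(D["s"]["tcp_rot"]).as_matrix()
for n,uv,z in (("rim",(245,228),.106),):
    o,v=rays("wrist",A["intrinsics"],A["pose"],[np.array(uv)]);p=plane(o,v,z)[0];print(n,p,(p-D["s"]["ee_pos"])@m)
```

```text
rim [0.51990162 0.18449984 0.106     ] [ 0.0454184   0.00460554 -0.02053632]
```

```bash
python3 snap.py w17;python3 -c "
import cv2
b=cv2.imread('pics/w17_wrist.png');cv2.imwrite('pics/w17c.png',cv2.resize(b[140:260,125:300],None,fx=4,fy=4))"
```

```text
t 19.4 tcp [0.5415 0.1802 0.1529] phi -0.22 x [-0. -0. -1.] F [-0.1  0.5  0.1] gap 40.1 j [ 0.24  0.48  1.67 -0.    0.99  0.24]
```

View pics/w17c.png

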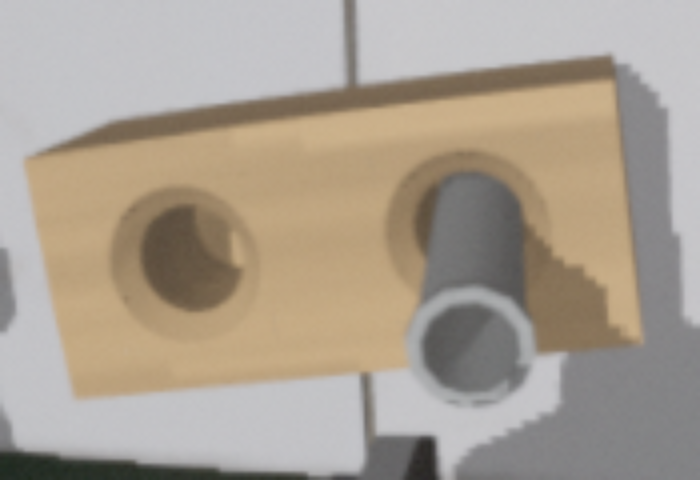

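Run:
```python
from h import *
import pickle
D=pickle.load(open("w17.pkl","rb"));A=D["wrist"]
m=R.from_rotvec(D["s"]["tcp_rot"]).as_matrix()
for n,uv,z in (("rim",(243,226.5),.106),("hole",(242.,196),.052),("holeL",(171.3,206),.052)):
    o,v=rays("wrist",A["intrinsics"],A["pose"],[np.array(uv)]);p=plane(o,v,z)[0];print(n,p,(p-D["s"]["ee_pos"])@m)
```

```text
rim [0.5198811  0.18524475 0.106     ] [ 0.04692019  0.00494384 -0.02166468]
hole [0.51376395 0.19199937 0.052     ] [ 0.10092089  0.01167865 -0.02779748]
holeL [0.45624054 0.18436466 0.052     ] [ 0.10093244  0.0038224  -0.08529104]
```

Request:
{"fn": "apply_moves", "kwargs": {
  "targets": [0, 0.01, -0.028, 0.149, 0, 0, 0.046, 0, 0.01, -0.028, 0.298, 0, 0, 0.046, 0, 0.01, -0.028, 0.447, 0, 0, 0.046, 0, 0.01, -0.028, 0.596, 0, 0, 0.046, 0, 0.01, -0.028, 0.745, 0, 0, 0.046, 0, 0.01, -0.028, 0.785, 0, 0, 0.046, 0, 0.01, -0.028, 0.785, 0, 0, 0.046]
}}

```text
clock: 20.1
ee_pos: [0.5143, 0.1907, 0.1542]
tcp_rot: [0.618, 1.479, -0.615]
contact_force: [0.2, -0.4, -0.2]
finger_gap: 0.541
```

```bash
python3 snap.py w18;python3 -c "
import cv2
b=cv2.imread('pics/w18_wrist.png');cv2.imwrite('pics/w18c.png',cv2.resize(b[170:370,180:400],None,fx=2.8,fy=2.8))"
```

```text
t 20.15 tcp [0.5141 0.1907 0.1539] phi -45.11 x [ 0.002  0.001 -1.   ] F [-1.   0.3  0.7] gap 46.3 j [ 0.27  0.44  1.73 -0.    0.97  1.06]
```

View pics/w18c.png

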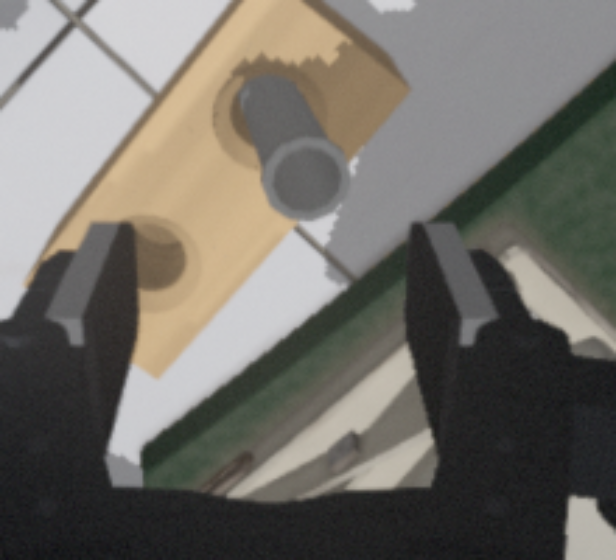

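Request:
{"fn": "apply_moves", "kwargs": {
  "targets": [0.03, 0, 0, 0, 0, 0, 0.046, 0.055, 0, 0, 0, 0, 0, 0.046, 0.07, 0, 0, 0, 0, 0, 0.046, 0.077, 0, 0, 0, 0, 0, 0.046, 0.077, 0, 0, 0, 0, 0, 0.046]
}}

```text
clock: 20.65
ee_pos: [0.5134, 0.1903, 0.0753]
tcp_rot: [0.616, 1.482, -0.616]
contact_force: [0.8, 0.5, 0.4]
finger_gap: 0.541
```

Request:
{"fn": "apply_moves", "kwargs": {
  "targets": [0, 0, 0, 0, 0, 0, 0.035, 0, 0, 0, 0, 0, 0, 0.03, 0, 0, 0, 0, 0, 0, 0.025, 0, 0, 0, 0, 0, 0, 0.02, 0, 0, 0, 0, 0, 0, 0.01, 0, 0, 0, 0, 0, 0, 0.01, 0, 0, 0, 0, 0, 0, 0.01],
  "force": 40
}}

```text
clock: 21.35
ee_pos: [0.5135, 0.1904, 0.0757]
tcp_rot: [0.617, 1.481, -0.616]
contact_force: [-0.4, 1.4, 6.1]
finger_gap: 0.211
```

```bash
python3 snap.py w19;python3 -c "
import cv2
b=cv2.imread('pics/w19_wrist.png');cv2.imwrite('pics/w19c.png',cv2.resize(b[170:370,180:400],None,fx=2.8,fy=2.8))"
```

```text
t 21.4 tcp [0.5135 0.1904 0.0757] phi -45.21 x [ 0.  0. -1.] F [-0.8  1.7  5.3] gap 17.7 j [0.27 0.56 1.78 0.   0.81 1.06]
```

View pics/w19c.png

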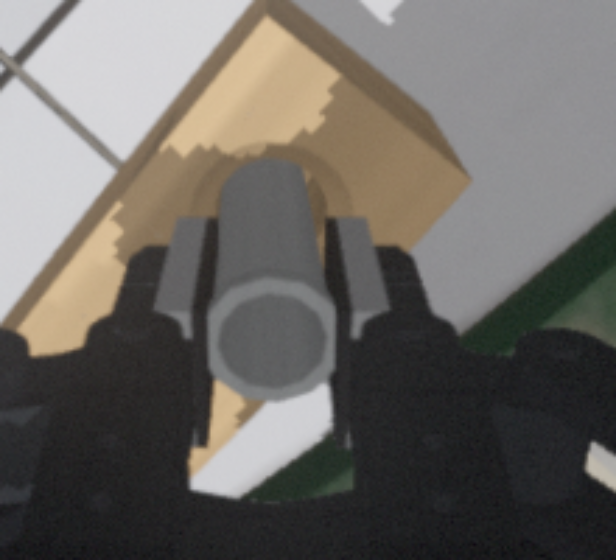

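Request:
{"fn": "apply_moves", "kwargs": {
  "targets": [-0.03, 0, 0, 0, 0, 0, 0.01, -0.075, 0, 0, 0, 0, 0, 0.01, -0.12, 0, 0, 0, 0, 0, 0.01, -0.16, 0, 0, 0, 0, 0, 0.01, -0.165, 0, 0, 0, 0, 0, 0.01, -0.165, 0.03, -0.029, 0.1, 0, 0, 0.01, -0.165, 0.065, -0.062, 0.2, 0, 0, 0.01, -0.165, 0.1, -0.095, 0.3, 0, 0, 0.01]
}}

```text
clock: 22.2
ee_pos: [0.5172, 0.3293, 0.2396]
tcp_rot: [0.851, 1.398, -0.852]
contact_force: [0.9, -0.1, -0.4]
finger_gap: 0.209
```

```bash
python3 snap.py w20
```

```text
t 22.25 tcp [0.5165 0.3354 0.2392] phi -62.96 x [-0.001  0.002 -1.   ] F [-5.4  2.6 -1.8] gap 17.9 j [0.5  0.46 1.46 0.   1.21 1.6 ]
```

Request:
{"fn": "apply_moves", "kwargs": {
  "targets": [0, 0.021, -0.038, 0.05, 0, 0, 0.01, 0, 0.042, -0.076, 0.11, 0, 0, 0.01, 0, 0.0525, -0.0945, 0.11, 0, 0, 0.01, 0.02, 0.0525, -0.0945, 0.11, 0, 0, 0.01, 0.035, 0.0525, -0.0945, 0.11, 0, 0, 0.01, 0.035, 0.0525, -0.0945, 0.11, 0, 0, 0.01, 0.035, 0.0525, -0.0945, 0.11, 0, 0, 0.01]
}}

```text
clock: 22.95
ee_pos: [0.5202, 0.4356, 0.205]
tcp_rot: [0.931, 1.363, -0.932]
contact_force: [-0.1, 0.5, -0.0]
finger_gap: 0.21
```

```bash
python3 snap.py w21;python3 -c "
import cv2
b=cv2.imread('pics/w21_wrist.png');cv2.imwrite('pics/w21c.png',cv2.resize(b[170:370,180:400],None,fx=2.8,fy=2.8))"
```

```text
t 23.0 tcp [0.5205 0.4358 0.2058] phi -68.73 x [ 0.  0. -1.] F [ 0.6 -0.6 -0.6] gap 17.7 j [ 0.63  0.61  1.31 -0.    1.22  1.83]
```

View pics/w21c.png

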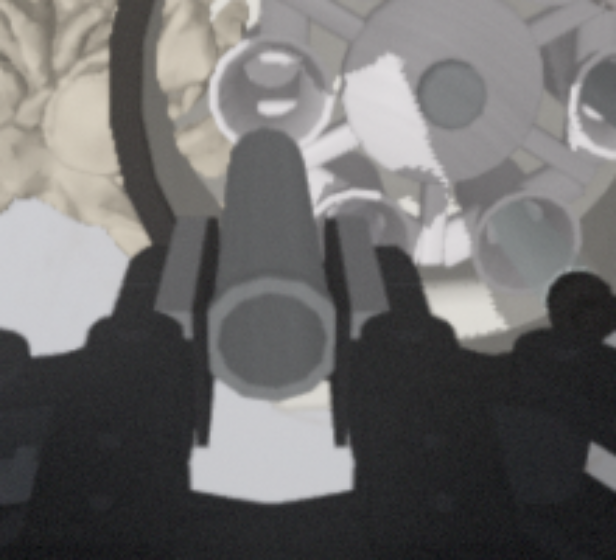

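Run:
```python
from h import *
import pickle
D=pickle.load(open("w21.pkl","rb"));A=D["wrist"]
m=R.from_rotvec(D["s"]["tcp_rot"]).as_matrix()
for n,uv,z in (("cup",(272,95),.082),("hub",(453,95),.079),("rim",(272,338),.236)):
    o,v=rays("wrist",A["intrinsics"],A["pose"],[np.array(uv)/2.8+[180,170]]);p=plane(o,v,z)[0];print(n,p,(p-D["s"]["ee_pos"])@m)
for z in (.14,): print((proj("wrist",A["intrinsics"],A["pose"],np.array([.5205,.4358,z]))-[180,170])*2.8)
```

```text
cup [0.51954007 0.43532627 0.082     ] [ 1.23828527e-01 -1.12103870e-03  7.22469172e-05]
hub [0.5391594  0.38301408 0.079     ] [ 0.12682576 -0.00181318  0.05593835]
rim [0.52343329 0.4371944  0.236     ] [-0.03016931  0.00326075 -0.00026327]
[272.13285453 150.51813183]
```

Request:
{"fn": "apply_moves", "kwargs": {
  "targets": [0.03, -0.001, 0, 0, 0, 0, 0.01, 0.05, -0.001, 0, 0, 0, 0, 0.01, 0.065, -0.001, 0, 0, 0, 0, 0.01, 0.08, -0.001, 0, 0, 0, 0, 0.01, 0.095, -0.001, 0, 0, 0, 0, 0.01, 0.106, -0.001, 0, 0, 0, 0, 0.01, 0.106, -0.001, 0, 0, 0, 0, 0.01]
}}

```text
clock: 23.7
ee_pos: [0.5187, 0.4353, 0.0977]
tcp_rot: [0.93, 1.363, -0.933]
contact_force: [0.8, -1.0, -1.0]
finger_gap: 0.209
```

Request:
{"fn": "apply_moves", "kwargs": {
  "targets": [0.002, 0, 0, 0, 0, 0, 0.01, 0.004, 0, 0, 0, 0, 0, 0.01, 0.006, 0, 0, 0, 0, 0, 0.01, 0.008, 0, 0, 0, 0, 0, 0.01, 0.008, 0, 0, 0, 0, 0, 0.01]
}}

```text
clock: 24.2
ee_pos: [0.5199, 0.4362, 0.0926]
tcp_rot: [0.933, 1.361, -0.929]
contact_force: [-0.2, -2.7, 7.2]
finger_gap: 0.209
```

Request:
{"fn": "apply_moves", "kwargs": {
  "targets": [0.0, 0, 0, 0, 0, 0, 0.04, 0.0, 0, 0, 0, 0, 0, 0.04, 0.0, 0, 0, 0, 0, 0, 0.04, -0.03, 0, 0, 0, 0, 0, 0.04, -0.07, 0, 0, 0, 0, 0, 0.04, -0.115, 0, 0, 0, 0, 0, 0.04, -0.15, 0, 0, 0, 0, 0, 0.04, -0.18, 0, 0.0, 0, 0, 0, 0.04]
}}

```text
clock: 25.0
ee_pos: [0.5192, 0.436, 0.2736]
tcp_rot: [0.932, 1.362, -0.93]
contact_force: [0.5, -0.2, -0.2]
finger_gap: 0.466
```

Request:
{"fn": "apply_moves", "kwargs": {
  "targets": [-0.02, -0.02, 0.045, 0, 0, 0, 0.04, -0.02, -0.02, 0.09, 0, 0, 0, 0.04, -0.02, -0.02, 0.09, 0, 0, 0, 0.04, -0.02, -0.02, 0.09, 0, 0, 0, 0.04]
}}

```text
clock: 25.4
ee_pos: [0.5335, 0.344, 0.2914]
tcp_rot: [0.933, 1.362, -0.932]
contact_force: [-0.9, -0.2, 0.1]
finger_gap: 0.469
```

```bash
python3 snap.py w22 wrist scene top;python3 -c "
import cv2
b=cv2.imread('pics/w22_wrist.png');cv2.imwrite('pics/w22c.png',cv2.resize(b,(784,588)))
b=cv2.imread('pics/w22_scene.png');cv2.imwrite('pics/w22s.png',cv2.resize(b[120:300,190:430],None,fx=3.3,fy=3.3))"
```

```text
t 25.55 tcp [0.5329 0.3455 0.2909] phi -68.64 x [-0.001 -0.    -1.   ] F [ 0.1  0.1 -0.6] gap 39.9 j [0.5  0.46 1.34 0.   1.34 1.7 ]
```

View pics/w22c.png

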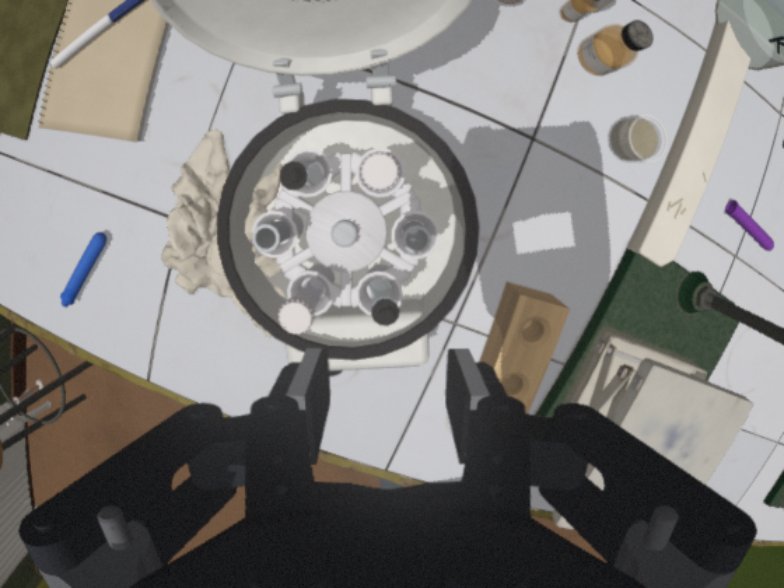

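View pics/w22s.png

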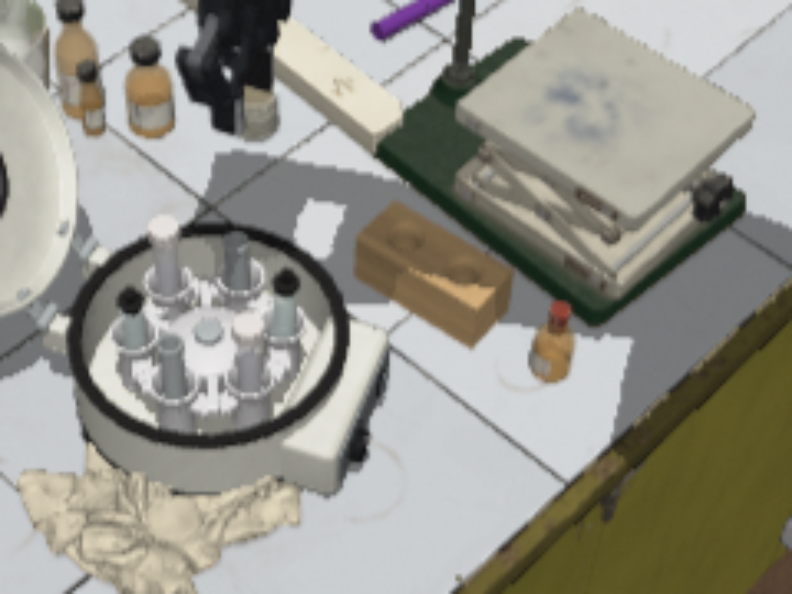

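Run:
```python
from h import *
import pickle
D=pickle.load(open("w22.pkl","rb"));A=D["wrist"];S=D["scene"]
for n,a,b in (("cap1",(380,171),(163,229)),("bung3",(386,312),(287,283)),("open5",(267,238),(172,345)),("cap4 ref",(295,318),(249,329)),("bung0 ref",(294,175),(131,301)),("open2 ref",(418,232),(236,242))):
    o1,v1=rays("wrist",A["intrinsics"],A["pose"],[np.array(a)/1.4]);o2,v2=rays("scene",S["intrinsics"],S["pose"],[np.array(b)/3.3+[190,120]])
    p,e=tri([(o1,v1[0]),(o2,v2[0])]);print(n,p.round(4),np.round(e[0],4))
```

```text
cap1 [0.5945 0.3731 0.1391] 0.0004
bung3 [0.5026 0.3334 0.1209] 0.0003
open5 [0.522  0.432  0.1181] 0.001
cap4 ref [0.4809 0.3926 0.1389] 0.0003
bung0 ref [0.5712 0.4277 0.1217] 0.0008
open2 ref [0.563  0.3313 0.115 ] 0.0024
```

Each moved tube stands at the same height as its untouched twin, so I am handing in.

```bash
python3 -c "
from plant import job
print(job.job_done())"
```

```text
the job is handed in; nothing more can be done
None
```

I rearranged the rotor in four moves, and I handed the job in at about 25.6 s of the 106 s allowed. All six tubes are in the rotor, with each kind facing its twin.

**Moves made**
1. One open tube went to the far hole of the wooden stand.
2. One bunged tube went to the cup that open tube left.
3. One screw-capped tube went to the cup the bunged tube left.
4. The parked open tube went to the cup the capped tube left.

Each tube was lowered slowly until it touched the floor, with 4–11 N of contact, at the height expected from when it was picked up. Only then was it released.

**Last checks**
- The wrist and scene pictures show bung facing bung, cap facing cap and open facing open.
- The stand is empty. The grey jar and dropper bottle were not touched and show where they were.
- The tops measured from two views, moved tube against its untouched twin, agree within about 3 mm:

| Kind | Moved (mm) | Twin (mm) |
|---|---|---|
| Capped | 139 | 139 |
| Bunged | 121 | 122 |
| Open | 118 | 115 |

**Checks that disagreed**
- These last measured heights are about 4–8 mm below the values in the text. The same offset shows on the tubes I never moved, so I put it down to the camera calibration and pixel picking.
- While parked, the open tube leaned about 5° in the loose stand hole. I gripped it along the lean, which straightened it before I lifted it.
- Twice the arm stopped 2–3 cm from where I meant it, once because the target was not reached in time and once because I used turned axes. Both were in free air, and I corrected them after a look.

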